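# Hold a loaded vial carrier over the code reader

## Task

Take the vial carrier that has the four vials in it by its bar handle, gripping gently (a squeeze under about 50 N), lift it out of its bay and finish holding it level and still over the reader's window: centred, lengthwise along the window, with its underside about 8 cm above the glass. Keep it upright all the way so that the vials stay in their holes, and do not touch the vials or disturb the empty carrier and the other things; do not put the carrier down or let go - the program ends while holding it there.

Things in the scene. Friction and masses are not known exactly. Their poses are not given: they have to be found in the camera images.
- carrier: Loaded vial carrier: white block 48 (x) x 190 (y) x 36 mm high, bar handle above. Four holes at y = -60, -20, 20, 60 mm (25.5 dia, floor 5 mm above the underside). Origin at the centre of its underside; y lengthwise, z up; both ends alike. Stands on its bay's floor with 3 mm play. 0.32 to 0.48 kg with vials, balanced within 8 mm of the middle. Squeeze the handle with under 50 N per finger.
- handle (a point): Middle of the loaded carrier's aluminium bar handle, 120 mm straight above the carrier's origin, axes as the carrier's. The bar runs along y: 12 mm wide (x), 20 mm high (z), 186 mm long, on a 12 mm square post at each end (y = +-87 mm). At least 28 mm free below the bar, over the vials.
- vial1: Amber glass crimp-cap vial, 22.5 dia x 75 mm tall, about 40 g, standing loose in one of the holes of the carrier (which hole varies). Origin at the centre of its underside, z up its axis.
- vial2: Amber glass crimp-cap vial, 22.5 dia x 75 mm tall, about 40 g, standing loose in one of the holes of the carrier (which hole varies). Origin at the centre of its underside, z up its axis.
- vial3: Amber glass crimp-cap vial, 22.5 dia x 50 mm tall, about 24 g, standing loose in one of the holes of the carrier (which hole varies). Origin at the centre of its underside, z up its axis.
- vial4: Amber glass crimp-cap vial, 22.5 dia x 50 mm tall, about 24 g, standing loose in one of the holes of the carrier (which hole varies). Origin at the centre of its underside, z up its axis.
- bay: Shallow steel nest fixed to the bench, in which the loaded carrier stands at the start: outside 66 (x) x 208 (y) x 18 mm high, inside 54 x 196 mm, floor 6 mm above the bench. Origin at the centre of its underside on the bench; x across, y along its length.
- spare_bay: Shallow steel nest fixed to the bench, a second one, in which the empty carrier stands; the two bays can stand either way round: outside 66 (x) x 208 (y) x 18 mm high, inside 54 x 196 mm, floor 6 mm above the bench. Origin at the centre of its underside on the bench; x across, y along its length.
- spare: The empty carrier, the same in shape and size as the loaded one but without vials; standing in the second bay. To be left alone. Origin at the centre of its underside.
- reader: The code reader: a grey slab fixed to the bench, 120 (x) x 240 (y) x 40 mm high, with a dark window in its top. Origin at the centre of its underside on the bench.
- window (a point): Centre of the reader's window on its top face, 41 mm above the bench. Window 56 mm along x, 198 mm along y (its length), z up.
- bottle: Glass bottle, 66 dia x 130 mm tall, standing beyond the work; bystander. Origin under its centre.
- beaker: Small glass beaker, 60 dia x 65 mm tall; bystander. Origin under its centre.
- wrench: Small steel wrench, 130 mm long, lying beyond the reader; bystander. Origin under its middle.
There are look-alikes about, which are no part of the job. Leave any blue look-alike of the vial1 alone.

How it is judged:
On the way:
1. the loaded carrier is lifted clear of its bay, upright, with the vials in it (z of carrier in the frame of bay above 0.03 m and angle between carrier's own z axis and vertical below 0.2 rad and contact force between carrier and the fingers above 1 N and contact force between carrier and bay below 0.3 N and contact force between carrier and spare_bay below 0.3 N and contact force between carrier and spare below 0.3 N and contact force between carrier and reader below 0.3 N and contact force between carrier and bottle below 0.3 N and contact force between carrier and beaker below 0.3 N and contact force between carrier and wrench below 0.3 N and z of vial1 in the frame of carrier between -0.005 and 0.015 m and horizontal distance between each of vial1, vial2, vial3, vial4 and carrier below 0.075 m and z of vial2 in the frame of carrier between -0.005 and 0.015 m and z of vial3 in the frame of carrier between -0.005 and 0.015 m and z of vial4 in the frame of carrier between -0.005 and 0.015 m), for 0.1 s.
At the end, for the whole second after the job is handed in: Carrier held by the fingers alone, within 25 mm of the window's centre seen from above, underside 55 to 105 mm above it, lengthwise within 0.2 rad, tilt under 0.09 rad, under 20 mm/s and 0.1 rad/s, all four vials in its holes (horizontal distance between carrier and window below 0.025 m and z of carrier in the frame of window between 0.055 and 0.105 m and angle between the y axis of carrier and the y axis of reader, either way round below 0.2 rad and angle between carrier's own z axis and vertical below 0.09 rad and linear speed of carrier below 0.02 m/s and angular speed of carrier below 0.1 rad/s and contact force between carrier and the fingers above 1 N and contact force between carrier and bay below 0.3 N and contact force between carrier and spare_bay below 0.3 N and contact force between carrier and spare below 0.3 N and contact force between carrier and reader below 0.3 N and contact force between carrier and bottle below 0.3 N and contact force between carrier and beaker below 0.3 N and contact force between carrier and wrench below 0.3 N and z of vial1 in the frame of carrier between -0.005 and 0.015 m and horizontal distance between each of vial1, vial2, vial3, vial4 and carrier below 0.075 m and z of vial2 in the frame of carrier between -0.005 and 0.015 m and z of vial3 in the frame of carrier between -0.005 and 0.015 m and z of vial4 in the frame of carrier between -0.005 and 0.015 m); the arm keeps its last pose, push and grip.
It fails at once if the handle is squeezed too hard (over 65 N a finger, both together 130 N) (contact force between carrier and the fingers above 130 N).
It fails at once if the carrier is tipped by more than 0.3 rad (angle between carrier's own z axis and vertical above 0.3 rad).
It fails at once if a vial is pressed by the gripper (over 1 N) (contact force between any of vial1, vial2, vial3, vial4 and the fingers above 1 N or contact force between any of vial1, vial2, vial3, vial4 and the arm above 1 N).
It fails at once if the carrier or the robot strikes the reader (over 5 N) (contact force between reader and carrier above 5 N or contact force between reader and the fingers above 5 N or contact force between reader and the arm above 5 N).
It fails at once if the empty carrier or a bystander is moved by more than 20 mm or tipped (distance of any of spare, bottle, beaker, wrench from where it was at the start of the episode above 0.02 m or angle between any of spare, bottle, beaker's own z axis and vertical above 0.3 rad).
It also fails if it takes over 40 s, if anything falls off the work surface, if the arm or the gripper's body presses on something with over 40 N, if the wrist force passes 120 N, or if a joint passes its speed limit or range.

## Robot

A 6-joint arm with a two-finger parallel gripper is mounted at the origin on the work surface. World frame = base frame: x ahead of the robot, y to its left, z up, the work surface at z = 0. Lengths are in m, angles in rad, forces in N, time in s.
With the tool pointing down it reaches from about 0.425 to 0.95 m from the base axis. Payload 3.5 kg.
Tool frame: the origin (TCP) lies at the very end of the fingers, on their centre line; the grasp point (between the pads) lies 19 mm behind it; z points along the fingers, y is the direction in which the jaws open and shut (so a half turn about z gives the same grasp; the last joint's range is limited). The gripper opens to 85 mm and grips with 20 to 120 N. Pads are 22 mm wide; open, the fingers measure 114 mm over their backs; the gripper's body (76 mm by 85 mm) begins 54 mm behind the grasp point. The pads swing forward as they close: fully open they stand 13 mm farther back than shut.
Start: joints at [-1.418, 0.286, 1.577, -0, 1.279, -0.15], TCP at [0.201, -0.644, 0.197] pointing down, gripper open.
Joint ranges: [-2.77, 2.77], [-0.9, 2.22], [0.21, 2.48], [-1.53, 4.67], [0.24, 2.81], [-2.84, 2.84]. Speed limits (rad/s): [2.79, 2.79, 3.14, 3.14, 3.14, 3.14].

## Interface

Orientations are given as a unit quaternion [x, y, z, w].
In Python, from plant import ctrl, imaging gives the robot as it stands.
- The arm moves only by the shell command python3 -m creep 'ROWS' [OPENING] [FORCE]. ROWS is JSON, one flat list of numbers, 4 for each row, row after row: the shift along the tool's x, y, z in units of 25 mm (1.0 is 25 mm), then the turn about the tool's z in units of 5 degrees (1.0 is 5 degrees). A call has 1 to 20 rows; each row is the pose to reach, as a shift and turn from the pose commanded when the call began, along the tool's axes at that moment; what a row does not reach only later rows make up. A row lasts 1/12 s, in which the tool goes at most 41.7 mm and 7.16 degrees, less where a joint would pass 70% of its speed; a pose out of reach is approached as far as the arm can. A call with a gripper value outside its range is refused whole. OPENING is the closure in counts, from 0 (fully open) to 255 (shut), set as the call begins (- or left out, the last holds). The fingers move at their own pace and stop on an object; FORCE is the grip in N (left out, the last holds). Time passes only in rows, so rows that repeat a pose let the fingers close. It gives the time, the measured TCP pose, the force and the opening at its end, in the units of the state.
- ctrl.get_state(): the state, without advancing time (a new reading comes with each control period).
- imaging.read_camera(name): name is "scene" or "top" or "wrist"; returns the picture (420x560x3 uint8, red, green, blue); there is no depth.
- imaging.camera_info(name): a dict with "intrinsics" (3x3 intrinsics, pixels), "origin" and "attitude" of the camera in the world. Camera axes: x right, y down, z forward; pixel columns grow to the right and rows downward; lengths in m; the calibration is good to about 2 mm. The wrist camera is an equidistant fisheye: a pixel r from the principal point sees the ray r / f radians off the axis. A picture is of the moment at which its call begins: read the wrist's pose just before it. camera_info takes no time and is no camera call; for the wrist camera it gives the pose at the moment of the call.
- ctrl.sign_off(): hands the job in, once; it reports no verdict.
Trained networks look in the newest picture that a camera, given by its name, has taken for a name from the list of things; names that differ only in an ending like _2 or _b are one class to them, and where a whole thing is asked for, a point or a joint stands for the part that bears it (a point fixed in the world has none). Each returns a list of dicts, best first, with "p" (0 to 1); they miss things now and then, are a little off and sometimes report something else, mostly with a low value. They report only what shows in the picture. A call takes as long as a camera call. They do not tell look-alikes from the thing itself.
- imaging.silhouettes(camera, name): "mask" (420x560 bool, what is visible of it) and "uv" ([column, row] in pixels, amid what is visible of it).
The state is a dict: "time": time; "qpos": joint angles; "dq": joint speeds; "joint_efforts": joint torques, N m; "eef_pos": TCP position; "tcp_rot": TCP orientation; "contact_force": force on the tool from outside, world axes, zero at the start; "wrist_torque": the same for the moment, N m; "opening": opening from 0.0 (shut) to 1.0 (fully open).
Only numpy, scipy, OpenCV 4.12 (cv2) and the standard library are available. Lean on these libraries where they do the work, as an engineer would, in place of code of your own. Each camera call takes 0.05 s, during which the arm holds its last target.

## Working session

There is one attempt and no reset: what is moved stays moved. The work goes in short steps, Python scripts to look and compute and a shell command to move; the robot and the scene stay as the last step left them, time stands still between calls to the robot, and variables do not carry over. Pictures are saved under pics/ and viewed, and the job is handed in when it is done.

```bash
ls; mkdir -p pics
python3 - <<'E'
from plant import ctrl, imaging
import cv2
s=ctrl.get_state()
print({k:(v if not hasattr(v,'tolist') else v.tolist()) for k,v in s.items()})
for n in ["scene","top","wrist"]:
    ci=imaging.camera_info(n); print(n,ci)
    im=imaging.read_camera(n); cv2.imwrite(f"pics/{n}0.png",im[...,::-1])
E
```

```text
pics
{'time': 0.0, 'qpos': [-1.4179791829770139, 0.28720056979984654, 1.5781834448180925, -7.877563434660047e-06, 1.2785874592348432, -0.14999714121647298], 'dq': [0.0013906038522937308, 8.646919967781375e-05, -0.0008527478511922062, -5.846836759511748e-05, 0.0007609867176432349, 0.0010669004124764126], 'joint_efforts': [0.0007764985275571235, -40.59705376625061, -29.263161420822144, -0.00017629181911615888, 0.005721559573430568, -1.0899549636178563e-05], 'eef_pos': [0.20120455786972913, -0.643541797765121, 0.1956205083773017], 'tcp_rot': [0.9885589472708057, 0.15083034529174189, -5.447529313048422e-06, -0.0011894033523503344], 'contact_force': [0.3780747500804603, 0.16826682746072483, 0.9108533609943045], 'wrist_torque': [-0.02939393080282625, 0.022436857301280887, -0.0586729252583993], 'opening': 0.9935080073995378}
scene {'intrinsics': array([[429.61734996,   0.        , 286.38618557],
       [  0.        , 429.61734996, 216.61044765],
       [  0.        ,   0.        ,   1.        ]]), 'origin': array([1.27693336, 0.30244191, 0.64226231]), 'attitude': array([ 0.5031139 ,  0.7317899 , -0.38347957, -0.25358107])}
top {'intrinsics': array([[414.2423418 ,   0.        , 278.51841824],
       [  0.        , 414.2423418 , 215.87955735],
       [  0.        ,   0.        ,   1.        ]]), 'origin': array([0.55454688, 0.03019281, 0.91563951]), 'attitude': array([ 0.71658508, -0.69656097,  0.02777443, -0.02317799])}
wrist {'intrinsics': array([[325.1922621 ,   0.        , 283.38988988],
       [  0.        , 325.1922621 , 211.05438049],
       [  0.        ,   0.        ,   1.        ]]), 'origin': array([ 0.28141917, -0.61897488,  0.37335419]), 'attitude': array([ 0.79435156, -0.5845132 , -0.09892383,  0.13252919])}
```

View pics/scene0.png

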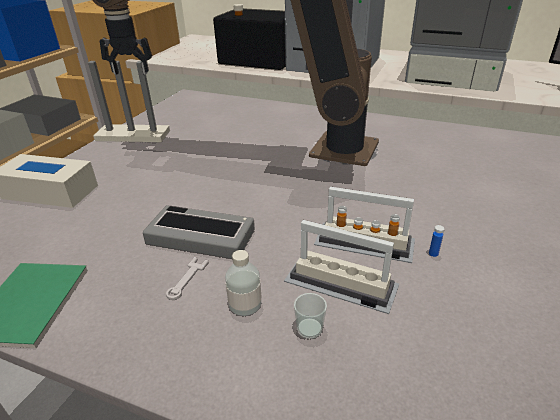

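View pics/top0.png

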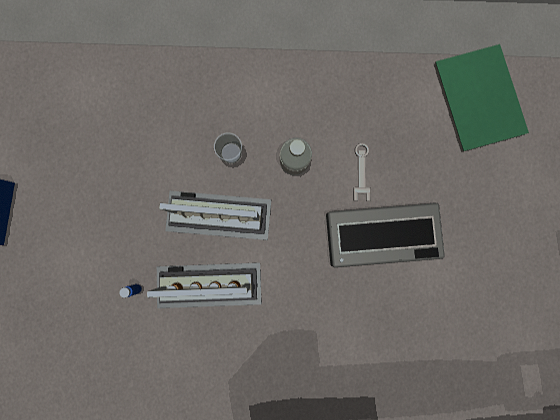

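View pics/wrist0.png

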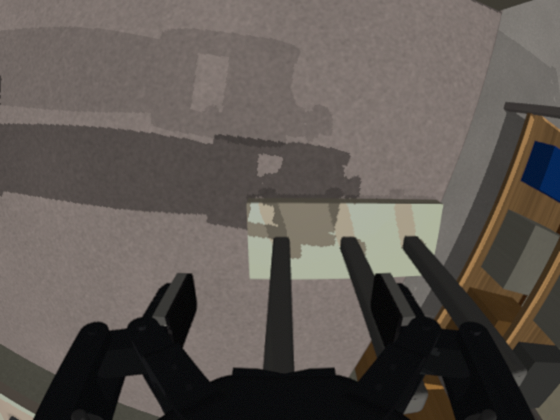

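Scene/top views: the loaded carrier (amber vials) is the one nearer the robot, scene (365,230) / top (208,287). The empty one is at scene (345,265) / top (217,215), the blue look-alike vial at scene (436,241) / top (130,291), and the reader at top (385,235). A stand with three rods is near the gripper's start pose. Next I localise everything.

```bash
cat > h.py <<'E'
import numpy as np, cv2
from scipy.spatial.transform import Rotation as R
from plant import ctrl, imaging
def ray(ci,uv):
    K=ci["intrinsics"]; d=np.array([(uv[0]-K[0,2])/K[0,0],(uv[1]-K[1,2])/K[1,1],1.])
    return R.from_quat(ci["attitude"]).apply(d)
def rayf(ci,uv):
    K=ci["intrinsics"]; x=(uv[0]-K[0,2])/K[0,0]; y=(uv[1]-K[1,2])/K[1,1]; r=np.hypot(x,y)+1e-12
    return R.from_quat(ci["attitude"]).apply([np.sin(r)*x/r,np.sin(r)*y/r,np.cos(r)])
def atz(ci,uv,z,f=ray):
    d=f(ci,uv); o=ci["origin"]; return o+d*(z-o[2])/d[2]
def proj(ci,P):
    p=R.from_quat(ci["attitude"]).inv().apply(np.atleast_2d(P)-ci["origin"]); K=ci["intrinsics"]
    return p[:,:2]/p[:,2:]*K[0,0]+K[:2,2]
def projf(ci,P):
    p=R.from_quat(ci["attitude"]).inv().apply(np.atleast_2d(P)-ci["origin"]); K=ci["intrinsics"]
    rr=np.hypot(p[:,0],p[:,1]); th=np.arctan2(rr,p[:,2])
    return p[:,:2]/rr[:,None]*th[:,None]*K[0,0]+K[:2,2]
E
python3 - <<'E'
from h import *
im={}
for cam in ["top","scene"]:
    ci=imaging.camera_info(cam); im[cam]=imaging.read_camera(cam)
    over=im[cam].copy()
    for n in ["carrier","handle","vial1","vial3","bay","reader","window","bottle","beaker"]:
        for d in imaging.silhouettes(cam,n)[:3]:
            m=d["mask"].astype(np.uint8)
            r=cv2.minAreaRect(cv2.findNonZero(m)) if m.any() else None
            print(cam,n,round(d["p"],2),np.round(d["uv"],1),m.sum(), None if r is None else (np.round(r[0],1),np.round(r[1],1),round(r[2],1)))
            cs,_=cv2.findContours(m,0,2); cv2.drawContours(over,cs,-1,(255,0,0) if n in("handle","window") else (0,255,0),1)
    cv2.imwrite(f"pics/{cam}1.png",cv2.resize(over,None,fx=1.4,fy=1.4)[...,::-1])
ct=imaging.camera_info("scene"); cw=imaging.camera_info("wrist")
print("plate scene", [atz(ct,p,0.0).round(3) for p in [(97,138),(170,138),(170,126),(97,126)]])
print("plate wrist",[atz(cw,p,0.01,rayf).round(3) for p in [(248,203),(442,203),(440,272),(250,277),(275,240),(348,240),(412,240)]])
print(projf(cw,[[.201,-.644,.196]]))
E
```

```text
top carrier 0.56 [203.1 288.1] 2143 (array([199.1, 286.2]), array([ 25.6, 104.7]), 88.0)
top handle 0.55 [198.7 284.8] 2022 (array([199. , 286.4]), array([ 24.2, 104.5]), 87.9)
top vial1 0.62 [127.8 290.6] 208 (array([130. , 289.7]), array([10.3, 22.5]), 69.4)
top vial1 0.46 [195.6 281.8] 71 (array([195.5, 284.5]), array([ 7., 11.]), 90.0)
top vial1 0.4 [236.6 283.4] 66 (array([233.5, 283. ]), array([ 6., 11.]), 90.0)
top vial3 0.62 [127.8 290.6] 208 (array([130. , 289.7]), array([10.3, 22.5]), 69.4)
top vial3 0.46 [195.6 281.8] 71 (array([195.5, 284.5]), array([ 7., 11.]), 90.0)
top vial3 0.4 [236.6 283.4] 66 (array([233.5, 283. ]), array([ 6., 11.]), 90.0)
top bay 0.68 [364.8 173. ] 553 (array([361.5, 171.5]), array([55., 17.]), 90.0)
top bay 0.65 [213.3 273. ] 2084 (array([208.3, 285. ]), array([ 42.3, 104.2]), 87.9)
top bay 0.22 [211.3 213.3] 2162 (array([209.5, 213.1]), array([102.2,  23.2]), 5.1)
top reader 0.6 [385.8 231.3] 6405 (array([384.8, 234.4]), array([ 56.5, 114.8]), 85.3)
top window 0.6 [384.8 236.3] 6294 (array([384.7, 234.4]), array([ 57.1, 114.1]), 84.9)
top bottle
[... 1249 characters left out ...]
9.3,  44.7]), 9.5)
scene window 0.47 [376.1 201.7] 1647 (array([368.1, 217.2]), array([84.7, 50.9]), 10.0)
scene bottle 0.91 [241.7 287.8] 1780 (array([242.7, 282.5]), array([65.4, 34.3]), 83.7)
scene beaker 0.96 [308.1 313.7] 1250 (array([308.6, 315.3]), array([33.2, 46.7]), 9.5)
plate scene [array([ 0.217, -0.845,  0.   ]), array([ 0.13 , -0.599,  0.   ]), array([ 0.04 , -0.659,  0.   ]), array([ 0.132, -0.92 ,  0.   ])]
plate wrist [array([ 0.158, -0.614,  0.01 ]), array([ 0.232, -0.847,  0.01 ]), array([ 0.14 , -0.894,  0.01 ]), array([ 0.062, -0.642,  0.01 ]), array([ 0.122, -0.658,  0.01 ]), array([ 0.149, -0.745,  0.01 ]), array([ 0.173, -0.828,  0.01 ])]
[[282.95829626 246.13000497]]
```

Run:
```python
import cv2
a=cv2.imread("pics/scene0.png"); cv2.imwrite("pics/stand.png",cv2.resize(a[0:160,60:220],None,fx=3.7,fy=3.7,interpolation=2))
a=cv2.imread("pics/top0.png"); cv2.imwrite("pics/topcrop.png",cv2.resize(a[170:320,110:310],None,fx=3.9,fy=3.9,interpolation=2))
```

```text
(no output)
```

View pics/stand.png

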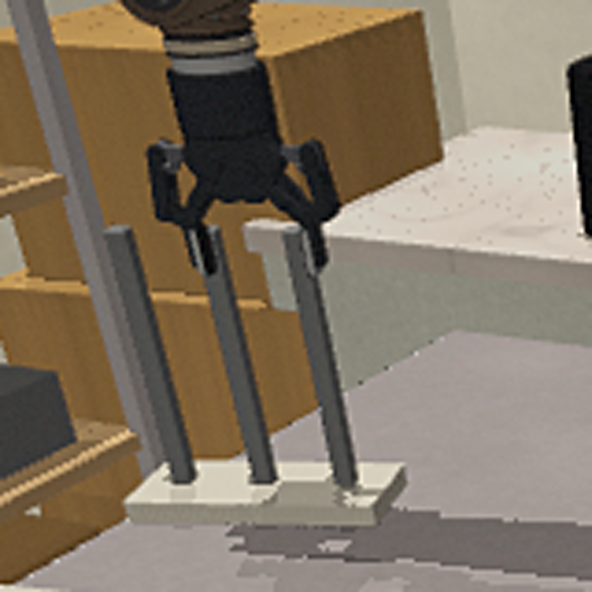

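View pics/topcrop.png

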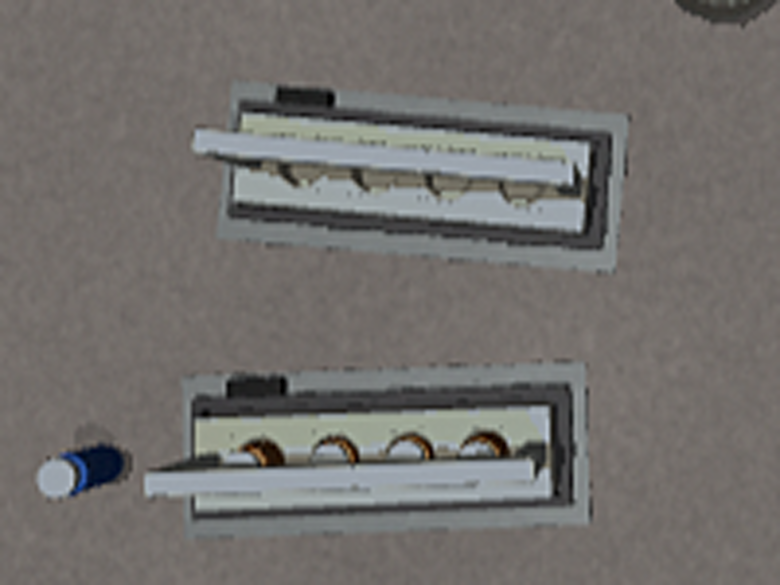

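View pics/top1.png

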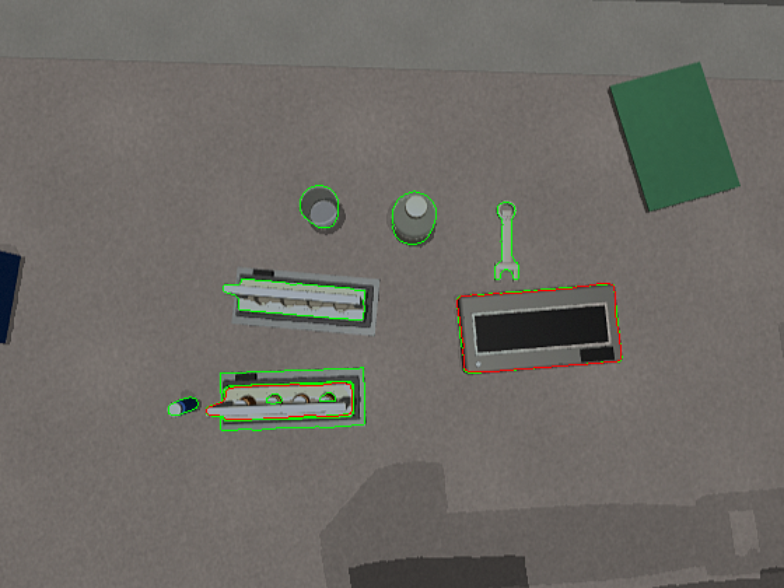

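Run:
```python
from h import *
ct=imaging.camera_info("top"); cs=imaging.camera_info("scene")
c=lambda u,v:(110+u/3.9,170+v/3.9)
bar=[atz(ct,c(*p),.136) for p in [(145,473),(145,496),(535,480),(535,459)]]
print("bar",np.round(bar,3)); b=np.mean(bar,0); d=(bar[0]+bar[1]-bar[2]-bar[3])/2; print(b,np.linalg.norm(d),np.degrees(np.arctan2(d[1],d[0])))
bay=[atz(ct,c(*p),.018) for p in [(183,380),(188,534),(590,521),(584,362)]]
b2=np.mean(bay,0); d=(bay[0]+bay[1]-bay[2]-bay[3])/2; print("bay",b2,np.linalg.norm(d),np.degrees(np.arctan2(d[1],d[0])))
sp=[atz(ct,c(*p),.018) for p in [(234,84),(219,236),(612,270),(628,114)]]
print("spare",np.mean(sp,0))
m=imaging.read_camera("top"); m=imaging.silhouettes("top","reader")[0]["mask"].astype(np.uint8)
a=imaging.read_camera("top")
g=a.max(2)<45; g[:,:325]=0; g[:, 450:]=0; g[:205]=0; g[262:]=0
n,l,st,_=cv2.connectedComponentsWithStats(g.astype(np.uint8)); 
for i in range(1,n):
  if st[i,4]>500:
    r=cv2.minAreaRect(cv2.findNonZero((l==i).astype(np.uint8))); print(r)
    bx=[atz(ct,p,.041) for p in cv2.boxPoints(r)]; print("window",np.mean(bx,0),np.round(bx,3))
r=cv2.minAreaRect(cv2.findNonZero(m)); bx=[atz(ct,p,.04) for p in cv2.boxPoints(r)]; print("reader",np.mean(bx,0),np.round(bx,3))
# scene check of handle bar
print("rod top?")
for h in [.15,.2,.25,.3]: print(h,proj(cs,[[.122,-.658,h],[.122,-.658,.01]]).round(0).tolist())
print(proj(cs,[b]))
for u in [(361,198)]: print(atz(cs,u,.136))
cv2.imwrite("pics/rd.png",cv2.resize(a[195:275,315:455],None,fx=5,fy=5,interpolation=2)[...,::-1])
s=imaging.read_camera("scene"); cv2.imwrite("pics/sc.png",cv2.resize(s[170:310,280:460],None,fx=4.2,fy=4.2,interpolation=2)[...,::-1])
```

```text
bar [[0.464 0.266 0.136]
 [0.453 0.265 0.136]
 [0.465 0.08  0.136]
 [0.475 0.081 0.136]]
[0.46415219 0.17299577 0.136     ] 0.18571732219232417 93.74393725428625
bay [0.46638881 0.16986763 0.018     ] 0.22051457531201826 93.76412634612268
spare [0.61748994 0.1554469  0.018     ]
((386.2323303222656, 234.44219970703125), (25.788177490234375, 93.15750122070312), 85.48600769042969)
window [ 0.58502714 -0.20350281  0.041     ] [[ 0.602 -0.103  0.041]
 [ 0.623 -0.3    0.041]
 [ 0.568 -0.304  0.041]
 [ 0.547 -0.108  0.041]]
reader [ 0.58489982 -0.20058762  0.04      ] [[ 0.632 -0.073  0.04 ]
 [ 0.658 -0.318  0.04 ]
 [ 0.537 -0.327  0.04 ]
 [ 0.512 -0.085  0.04 ]]
rod top?
0.15 [[149.0, 94.0], [157.0, 132.0]]
0.2 [[146.0, 79.0], [157.0, 132.0]]
0.25 [[143.0, 63.0], [157.0, 132.0]]
0.3 [[139.0, 47.0], [157.0, 132.0]]
[[369.73233006 192.59859935]]
[0.49226332 0.16010656 0.136     ]
```

View pics/sc.png

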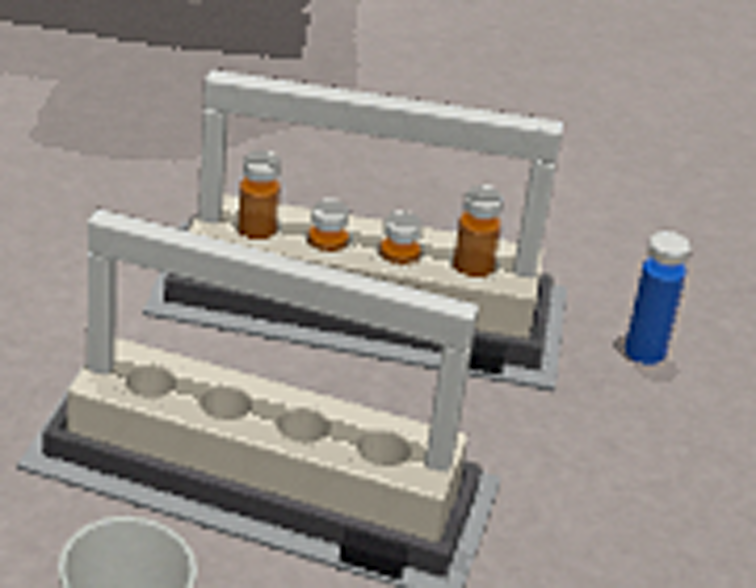

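View pics/rd.png

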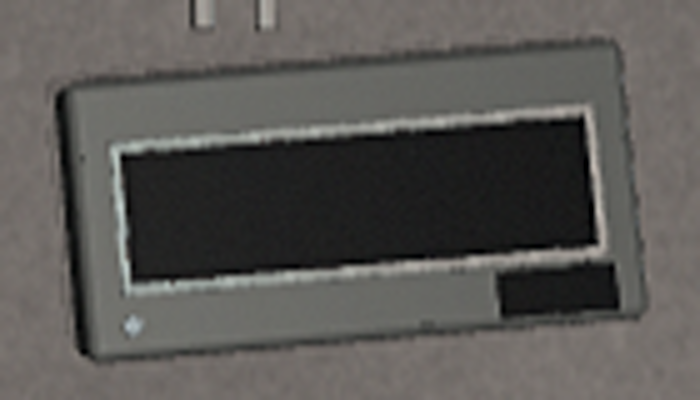

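The crop confirms the choice. The loaded carrier is at scene (365,230), with four amber vials under its bar; the empty look-alike is at (345,265) and the blue vial at (436,241). I'm moving away from the rod stand to a via point above the middle.

```bash
python3 -m creep '[18.6,-12.8,-4.2,-8, 18.6,-12.8,-4.2,-8, 18.6,-12.8,-4.2,-8, 18.6,-12.8,-4.2,-8, 18.6,-12.8,-4.2,-8, 18.6,-12.8,-4.2,-8, 18.6,-12.8,-4.2,-8, 18.6,-12.8,-4.2,-8, 18.6,-12.8,-4.2,-8, 18.6,-12.8,-4.2,-8, 18.6,-12.8,-4.2,-8, 18.6,-12.8,-4.2,-8, 18.6,-12.8,-4.2,-8, 18.6,-12.8,-4.2,-8, 18.6,-12.8,-4.2,-8, 18.6,-12.8,-4.2,-8]' 0 30
cat > st.py <<'E'
from h import *
s=ctrl.get_state(); r=R.from_quat(s["tcp_rot"]); M=r.as_matrix(); p=np.array(s["eef_pos"])
print("t",s["time"],"pos",p.round(4),"xang",round(np.degrees(np.arctan2(M[1,0],M[0,0])),2),"zax",M[:,2].round(4),"F",np.round(s["contact_force"],2),"T",np.round(s["wrist_torque"],2),"open",round(s["opening"],3),"q",np.round(s["qpos"],3))
def go(P,xang):
    d=M.T@(np.array(P)-p)/.025; c=np.degrees(np.arctan2(M[1,0],M[0,0])); print("rows to",P,d.round(2),"turn",round(-(((xang-c)+180)%360-180)/5,2))
E
python3 -c "
from st import *
go([.464,.173,.215],93.74)"
```

```text
time: 2.68
eef_pos: [0.5507, -0.1987, 0.3026]
tcp_rot: [0.877, 0.481, 0.0, 0.001]
contact_force: [-0.3, -0.1, -0.2]
opening: 0.997
t 2.6833 pos [ 0.5507 -0.1987  0.3026] xang 57.55 zax [ 7.e-04 -8.e-04 -1.e+00] F [-0.31 -0.13 -0.19] T [-0.06 -0.02 -0.05] open 0.997 q [-0.519  0.027  1.678 -0.     1.436  0.047]
rows to [0.464, 0.173, 0.215] [ 10.69 -10.91   3.49] turn -7.24
```

```bash
python3 -m creep '[10.7,-10.9,2,-7.2, 10.7,-10.9,2,-7.2, 10.7,-10.9,2,-7.2, 10.7,-10.9,2,-7.2, 10.7,-10.9,2,-7.2, 10.7,-10.9,2,-7.2, 10.7,-10.9,2,-7.2, 10.7,-10.9,2,-7.2, 10.7,-10.9,2.5,-7.2, 10.7,-10.9,3,-7.2, 10.7,-10.9,3.5,-7.2, 10.7,-10.9,3.5,-7.2, 10.7,-10.9,3.5,-7.2]' 0 30
python3 - <<'E'
from st import *
cw=imaging.camera_info("wrist"); a=imaging.read_camera("wrist"); b=imaging.read_camera("top")
ct=imaging.camera_info("top")
c,s_=np.cos(np.radians(3.74)),np.sin(np.radians(3.74))
o=np.array([.464,.173,0]); ax=np.array([c,s_,0]); ay=np.array([-s_,c,0])
P=[o+i*.006*ax+j*.093*ay+[0,0,.136] for i,j in [(-1,-1),(1,-1),(1,1),(-1,1)]]
q=projf(cw,P); print(q.round(1), cw["origin"])
a=a.copy()
for i in range(4): cv2.circle(a,tuple(int(v) for v in q[i]),2,(255,0,0),-1)
cv2.imwrite("pics/w1.png",cv2.resize(a,None,fx=1.4,fy=1.4)[...,::-1]); cv2.imwrite("pics/t2.png",b[...,::-1])
E
```

```text
time: 3.77
eef_pos: [0.4644, 0.1705, 0.2136]
tcp_rot: [0.687, 0.727, -0.001, -0.0]
contact_force: [-0.3, -0.4, 0.6]
opening: 1.0
t 3.7667 pos [0.4644 0.1705 0.2136] xang 93.25 zax [-0.0021 -0.001  -1.    ] F [-0.26 -0.36  0.63] T [ 0.07 -0.04  0.03] open 1.0 q [ 1.470e-01 -1.320e-01  1.990e+00 -1.000e-03  1.285e+00  9.000e-02]
[[278.3 298. ]
 [291.  297.9]
 [290.4  88.3]
 [274.7  88.5]] [0.45961301 0.25479373 0.39109942]
```

View pics/w1.png

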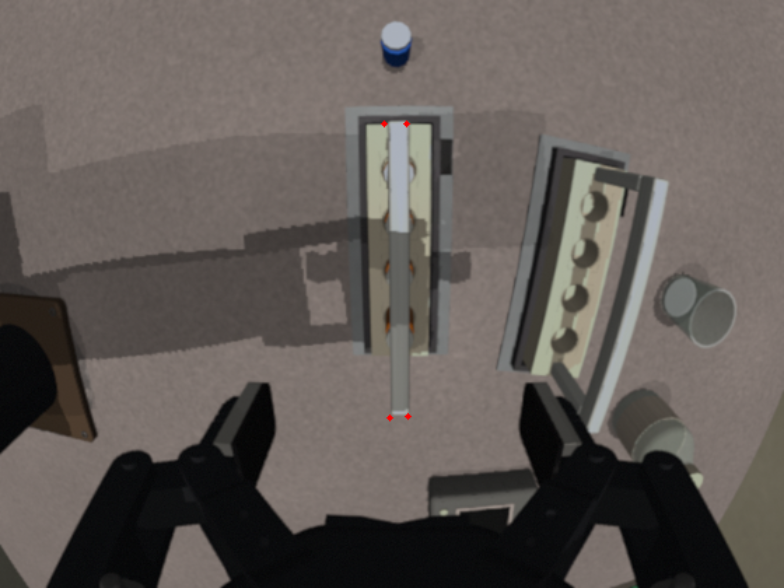

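View pics/t2.png

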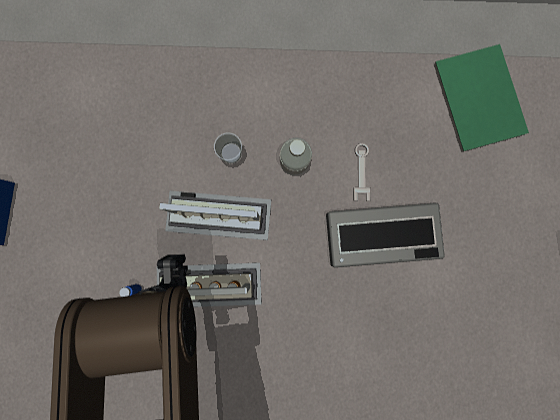

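The predicted bar corners (red) fall on the real bar to within 1–2 mm. In the wrist view it runs from (398,121) to (400,415), midway between the open fingers. The amber vials show under it, and the spare is clear to the right. Next I descend.

```bash
python3 -c "
from st import *
go([.465,.174,.109],93.4)"
```

```text
t 3.8667 pos [0.4657 0.1706 0.2154] xang 93.2 zax [ 1.4e-03 -2.0e-04 -1.0e+00] F [ 0.35 -0.82  1.45] T [-0.02  0.02 -0.  ] open 1.0 q [ 0.146 -0.133  1.988 -0.     1.285  0.091]
rows to [0.465, 0.174, 0.109] [ 0.14 -0.02  4.26] turn -0.04
```

```bash
python3 -m creep '[0.1,0,0.8,0, 0.1,0,1.6,0, 0.1,0,2.3,0, 0.1,0,2.9,0, 0.1,0,3.4,0, 0.1,0,3.8,0, 0.1,0,4.05,0, 0.1,0,4.2,0, 0.1,0,4.25,0, 0.1,0,4.25,0]' 0 30
python3 - <<'E'
from st import *
a=imaging.read_camera("wrist"); b=imaging.read_camera("scene")
cv2.imwrite("pics/w2.png",cv2.resize(a,None,fx=1.4,fy=1.4)[...,::-1])
cv2.imwrite("pics/s2.png",cv2.resize(b[130:310,260:460],None,fx=3.9,fy=3.3,interpolation=2)[...,::-1])
E
```

```text
time: 4.7
eef_pos: [0.465, 0.1744, 0.1087]
tcp_rot: [0.686, 0.727, 0.0, 0.0]
contact_force: [-0.4, 0.1, 0.7]
opening: 0.998
t 4.7 pos [0.465  0.1744 0.1087] xang 93.33 zax [ 8.e-04  1.e-04 -1.e+00] F [-0.43  0.09  0.66] T [-0.02 -0.02 -0.  ] open 0.998 q [ 0.154 -0.017  2.084 -0.     1.073  0.096]
```

View pics/w2.png

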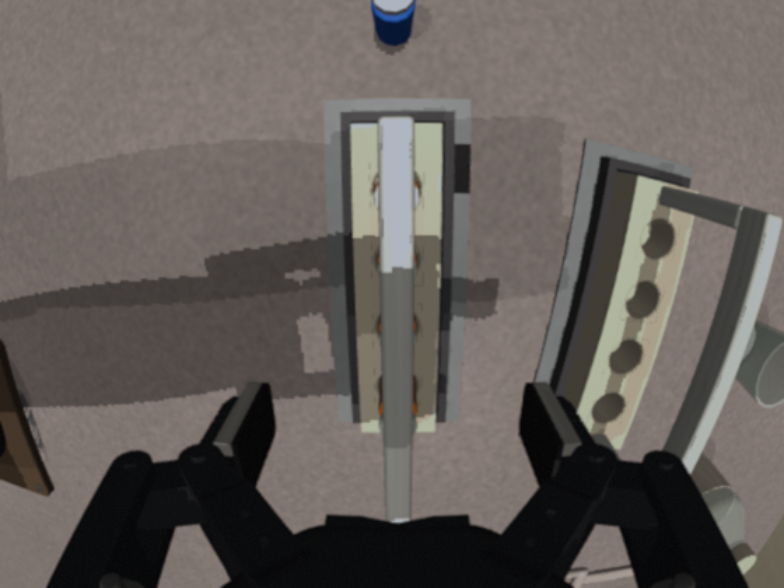

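View pics/s2.png

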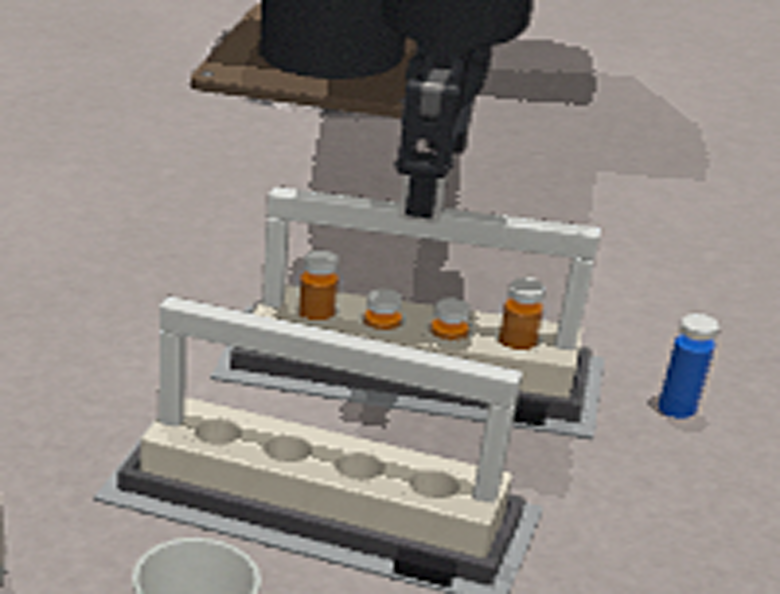

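The bar is centred between the fingers: at x≈398 in the wrist view, with the pads at 272 and 522. Nothing is near the vials. I'm closing gently.

```bash
python3 -m creep '[0,0,0,0, 0,0,0,0, 0,0,0,0, 0,0,0,0, 0,0,0,0, 0,0,0,0, 0,0,0,0, 0,0,0,0, 0,0,0,0, 0,0,0,0, 0,0,0,0, 0,0,0,0]' 255 38
python3 - <<'E'
from st import *
a=imaging.read_camera("wrist"); b=imaging.read_camera("scene")
v=[a[200:,100:460],b[150:270,300:460]]
cv2.imwrite("pics/g.png",np.hstack([cv2.resize(v[0],(400,300)),cv2.resize(v[1],(400,300),interpolation=2)])[...,::-1])
E
```

```text
time: 5.8
eef_pos: [0.4645, 0.1746, 0.1083]
tcp_rot: [0.686, 0.727, 0.0, -0.0]
contact_force: [0.1, 1.0, 0.4]
opening: 0.001
t 5.8 pos [0.4645 0.1746 0.1083] xang 93.34 zax [-0.  0. -1.] F [0.11 0.96 0.36] T [ 0.   -0.04 -0.01] open 0.001 q [ 0.155 -0.017  2.085  0.     1.073  0.096]
```

View pics/g.png

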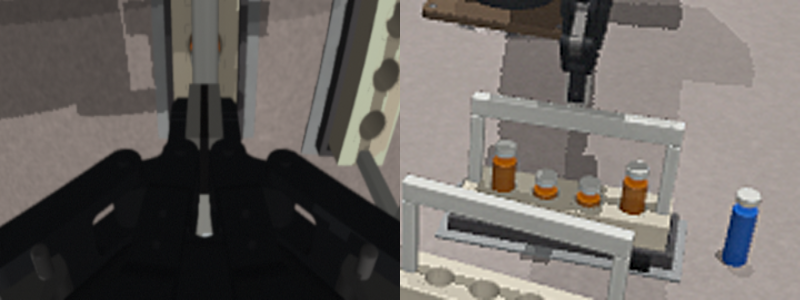

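The opening reads 0.001, so the fingers shut without catching the bar. I'm checking where the tips really are against projections.

Run:
```python
from st import *
cs=imaging.camera_info("scene"); ct=imaging.camera_info("top"); cw=imaging.camera_info("wrist")
a=imaging.read_camera("scene").copy(); t=imaging.read_camera("top").copy(); w=imaging.read_camera("wrist").copy()
cv2.imwrite("pics/w3.png",cv2.resize(w,None,fx=1.4,fy=1.4)[...,::-1])
q=proj(cs,[p,p+[0,0,.019],[.464,.173,.136],[.464,.173,.116]]); print(q.round(1)); print(proj(ct,[p])); print(projf(cw,[p,p+[0,0,.019],[.464,.173,.136]]), cw)
for (u,v),c in zip(q,[(255,0,0),(255,255,0),(0,255,0),(0,255,255)]): a[int(round(v)),int(round(u))]=c
crop=a[140:260,320:430]; cv2.imwrite("pics/s3.png",cv2.resize(crop,None,fx=5,fy=5,interpolation=0)[...,::-1])
cv2.imwrite("pics/t3.png",cv2.resize(t[240:340,110:290],None,fx=4,fy=4)[...,::-1])
```

```text
t 5.9 pos [0.4645 0.1746 0.1083] xang 93.34 zax [ 0.  0. -1.] F [ 0.83 -0.3   0.02] T [ 0.03 -0.04  0.01] open -0.0 q [ 0.155 -0.017  2.085  0.     1.073  0.096]
[[369.2 203.3]
 [370.  196.1]
 [369.7 192.6]
 [368.9 200.2]]
[[199.14476316 290.49673161]]
[[284.08248364 246.91189036]
 [284.16325766 261.67026291]
 [283.12363817 271.90606636]] {'intrinsics': array([[325.1922621 ,   0.        , 283.38988988],
       [  0.        , 325.1922621 , 211.05438049],
       [  0.        ,   0.        ,   1.        ]]), 'origin': array([0.45916601, 0.25865519, 0.28584887]), 'attitude': array([0.98577981, 0.02822658, 0.00494307, 0.1655808 ])}
```

View pics/s3.png

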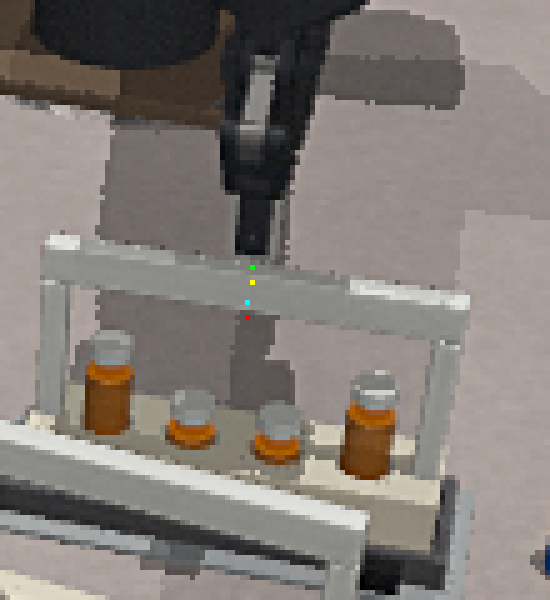

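View pics/w3.png

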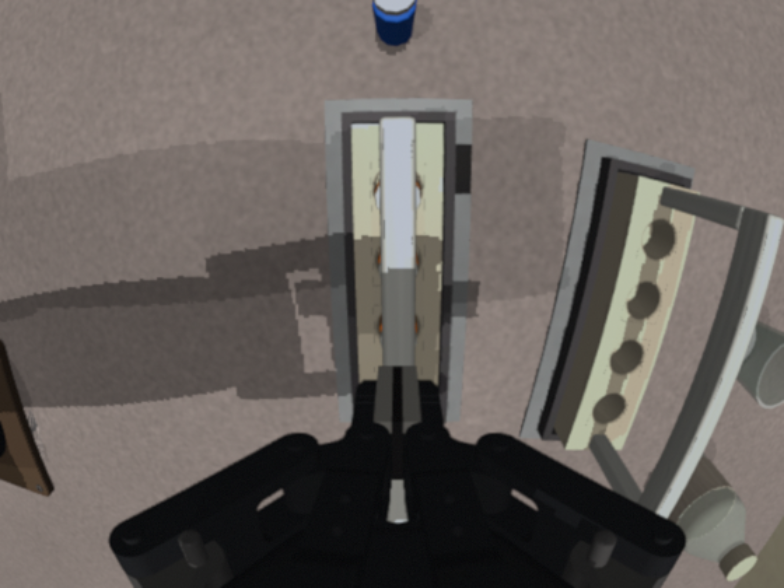

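Run:
```python
from st import *
cs=imaging.camera_info("scene"); cw=imaging.camera_info("wrist")
ax=M[:,0]
for h in [0,.01,.02,.025,.03,.035,.04]:
    print(h, "wrist front edge",(projf(cw,[p+.011*ax+[0,0,h]])[0]*1.4).round(1),"scene centre",proj(cs,[p+[0,0,h]])[0].round(1), "scene +-11",proj(cs,[p+.011*ax+[0,0,h],p-.011*ax+[0,0,h]]).round(1).tolist())
b=imaging.read_camera("scene"); cv2.imwrite("pics/s4.png",cv2.resize(b[150:215,340:400],None,fx=9,fy=9,interpolation=0)[...,::-1])
```

```text
t 6.05 pos [0.4645 0.1746 0.1083] xang 93.35 zax [-0. -0. -1.] F [ 0.93  0.87 -0.13] T [ 0.06 -0.03  0.01] open 0.001 q [ 0.155 -0.017  2.085 -0.     1.073  0.096]
0 wrist front edge [397.7 322.1] scene centre [369.2 203.3] scene +-11 [[374.1, 204.1], [364.3, 202.5]]
0.01 wrist front edge [397.7 331.6] scene centre [369.6 199.5] scene +-11 [[374.6, 200.3], [364.7, 198.8]]
0.02 wrist front edge [397.8 342.1] scene centre [370.1 195.8] scene +-11 [[375.1, 196.5], [365.1, 195.0]]
0.025 wrist front edge [397.8 347.8] scene centre [370.3 193.8] scene +-11 [[375.3, 194.6], [365.3, 193.1]]
0.03 wrist front edge [397.9 353.7] scene centre [370.5 191.9] scene +-11 [[375.5, 192.7], [365.5, 191.2]]
0.035 wrist front edge [397.9 360.1] scene centre [370.7 190. ] scene +-11 [[375.8, 190.7], [365.7, 189.2]]
0.04 wrist front edge [398.  366.7] scene centre [371. 188.] scene +-11 [[376.0, 188.8], [365.9, 187.3]]
```

View pics/s4.png

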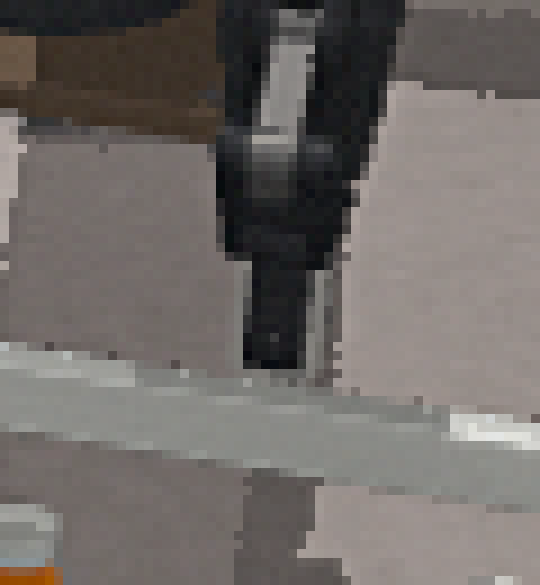

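The wrist and scene views agree. The tips sit about 32–38 mm above the reported TCP, at z≈0.14, just over the bar top (scene tip row 191, predicted 203). So the fingers shut above the bar. I'm opening, descending part of the difference, and checking again.

```bash
python3 -m creep '[0,0,0,0, 0,0,0,0, 0,0,0,0, 0,0,0,0, 0,0,0,0, 0,0,0,0, 0,0,0,0, 0,0,0,0, 0,0,0,0, 0,0,0.3,0, 0,0,0.6,0, 0,0,0.9,0, 0,0,1.1,0, 0,0,1.1,0, 0,0,1.1,0]' 0 38
python3 - <<'E'
from st import *
cs=imaging.camera_info("scene"); cw=imaging.camera_info("wrist")
ty=M[:,1]; 
print("scene proj front finger tip outer at TCPz+h:",[(h,proj(cs,[p+np.array([.05,.003,h])])[0].round(1).tolist()) for h in (.013,.03,.05)])
a=imaging.read_camera("wrist"); b=imaging.read_camera("scene")
cv2.imwrite("pics/w5.png",a[...,::-1])
cv2.imwrite("pics/s5.png",cv2.resize(b[140:240,320:430],None,fx=5.5,fy=5.5,interpolation=0)[...,::-1])
E
```

```text
time: 7.35
eef_pos: [0.4639, 0.1745, 0.08]
tcp_rot: [0.686, 0.727, -0.001, -0.0]
contact_force: [0.7, -0.7, -0.2]
opening: 1.004
t 7.35 pos [0.4639 0.1745 0.08  ] xang 93.35 zax [-1.6e-03 -2.0e-04 -1.0e+00] F [ 0.72 -0.71 -0.23] T [ 0.    0.01 -0.03] open 1.004 q [ 0.155  0.023  2.103 -0.     1.017  0.096]
scene proj front finger tip outer at TCPz+h: [(0.013, [364.8, 221.2]), (0.03, [365.6, 214.8]), (0.05, [366.4, 207.1])]
```

View pics/s5.png

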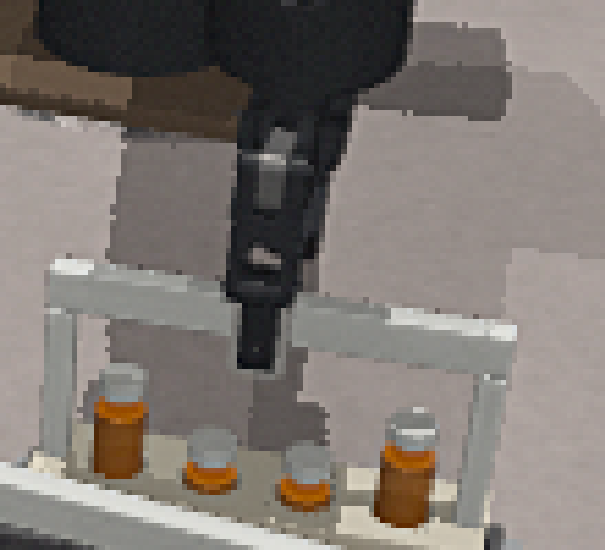

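View pics/w5.png

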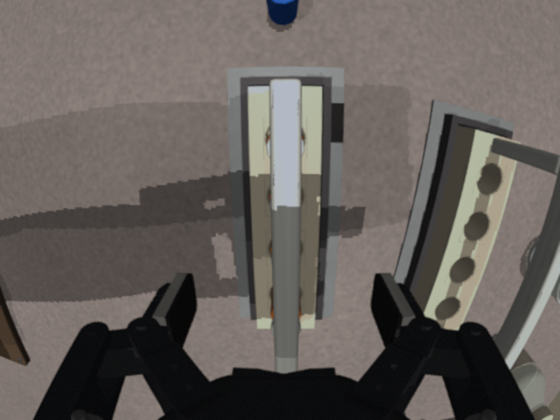

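The open front finger's tip is at scene row 207, z≈0.130. That becomes about 0.117 once shut, so the offset is about 37 mm. I'm going 10 mm lower to put the pads mid-bar (tips ≈0.107, tall vial tops 0.086), then closing.

```bash
python3 -m creep '[0,0.03,0.2,0, 0,0.03,0.4,0, 0,0.03,0.4,0, 0,0.03,0.4,0]' 0 38 && python3 -m creep '[0,0,0,0, 0,0,0,0, 0,0,0,0, 0,0,0,0, 0,0,0,0, 0,0,0,0, 0,0,0,0, 0,0,0,0, 0,0,0,0, 0,0,0,0, 0,0,0,0]' 255 38
python3 - <<'E'
from st import *
a=imaging.read_camera("wrist"); b=imaging.read_camera("scene")
cv2.imwrite("pics/g6.png",np.hstack([cv2.resize(a[180:,60:500],(400,300)),cv2.resize(b[140:240,310:440],(400,300),interpolation=2)])[...,::-1])
E
```

```text
time: 7.78
eef_pos: [0.4648, 0.1746, 0.0702]
tcp_rot: [0.686, 0.727, -0.0, -0.0]
contact_force: [-0.1, -0.3, 0.7]
opening: 0.999
time: 8.7
eef_pos: [0.4652, 0.1746, 0.0709]
tcp_rot: [0.686, 0.727, -0.0, -0.0]
contact_force: [-1.2, -0.4, 2.1]
opening: 0.138
t 8.7 pos [0.4652 0.1746 0.0709] xang 93.35 zax [-0.  0. -1.] F [-1.16 -0.42  2.14] T [-0.02  0.17  0.03] open 0.138 q [0.155 0.039 2.107 0.    0.996 0.096]
```

View pics/g6.png

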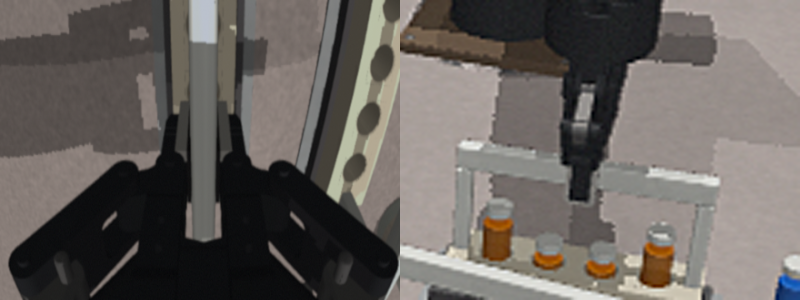

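The opening of 0.138 × 85 mm ≈ 12 mm matches the bar, and the picture shows the pads either side of it, clear of the vials. I'm lifting slowly.

```bash
python3 -m creep '[0,0,-0.1,0, 0,0,-0.3,0, 0,0,-0.5,0, 0,0,-0.75,0, 0,0,-1.0,0, 0,0,-1.3,0, 0,0,-1.6,0, 0,0,-1.8,0, 0,0,-1.9,0, 0,0,-2.0,0, 0,0,-2.0,0, 0,0,-2.0,0]' 255 38
python3 - <<'E'
from st import *
a=imaging.read_camera("wrist"); b=imaging.read_camera("scene")
cv2.imwrite("pics/g7.png",np.hstack([cv2.resize(a,(400,300)),cv2.resize(b[120:260,300:460],(400,300),interpolation=2)])[...,::-1])
E
```

```text
time: 9.8
eef_pos: [0.4651, 0.1746, 0.1206]
tcp_rot: [0.686, 0.727, -0.0, -0.0]
contact_force: [-0.4, -0.3, -2.5]
opening: 0.134
t 9.8 pos [0.4651 0.1746 0.1206] xang 93.35 zax [-3.e-04 -0.e+00 -1.e+00] F [-0.36 -0.3  -2.48] T [-0.03  0.06  0.01] open 0.134 q [ 0.155 -0.031  2.075  0.     1.099  0.096]
```

View pics/g7.png

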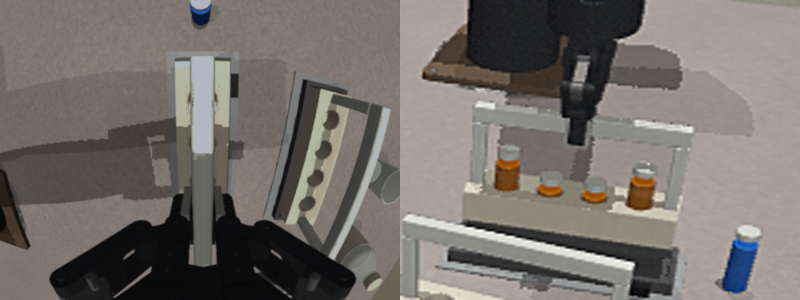

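The carrier is up 50 mm, level, with all four vials in and clear of the bay. I'm raising it the rest of the way and starting across.

```bash
python3 -m creep '[0,0,-0.2,0, 0,0,-0.5,0, 0,0,-0.85,0, -0.1,0,-1.2,0, -0.25,0.06,-1.55,0, -0.45,0.11,-1.9,0, -0.75,0.19,-2.2,0, -1.1,0.28,-2.4,0, -1.5,0.38,-2.55,0, -2.0,0.5,-2.6,0, -2.55,0.65,-2.6,0, -3.15,0.8,-2.6,0, -3.75,0.95,-2.6,0, -4.35,1.1,-2.6,0, -4.95,1.26,-2.6,0, -5.5,1.4,-2.6,0, -6.0,1.52,-2.6,0, -6.4,1.63,-2.6,0, -6.7,1.7,-2.6,0, -6.8,1.73,-2.6,0]' 255 38
python3 - <<'E'
from st import *
go([.585,-.2035,.186],96.1)
a=imaging.read_camera("wrist"); b=imaging.read_camera("scene")
cv2.imwrite("pics/g8.png",np.hstack([cv2.resize(a,(400,300)),cv2.resize(b[80:290,180:460],(400,300),interpolation=2)])[...,::-1])
E
```

```text
time: 11.57
eef_pos: [0.5186, 0.0061, 0.1857]
tcp_rot: [0.687, 0.727, -0.0, -0.0]
contact_force: [-0.5, 0.7, -2.9]
opening: 0.135
t 11.5667 pos [0.5186 0.0061 0.1857] xang 93.27 zax [-2.e-04 -1.e-04 -1.e+00] F [-0.47  0.68 -2.89] T [-0.08 -0.   -0.04] open 0.135 q [-0.184 -0.052  1.968 -0.     1.225 -0.241]
rows to [0.585, -0.2035, 0.186] [-8.52  2.17 -0.01] turn -0.57
```

View pics/g8.png

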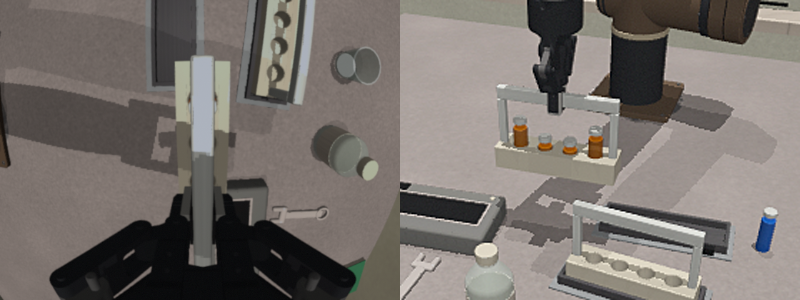

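Still level and clear of everything at the halfway point, with the vials in place. I'm continuing to the window.

```bash
python3 -m creep '[-0.1,0.03,0,0, -0.3,0.08,0,0, -0.65,0.17,0,-0.05, -1.1,0.28,0,-0.1, -1.65,0.42,0,-0.15, -2.25,0.57,0,-0.2, -2.85,0.73,0,-0.25, -3.5,0.89,0,-0.3, -4.15,1.06,0,-0.35, -4.8,1.22,0,-0.4, -5.45,1.39,0,-0.45, -6.1,1.55,0,-0.5, -6.7,1.71,0,-0.55, -7.25,1.85,0,-0.57, -7.7,1.96,0,-0.57, -8.05,2.05,0,-0.57, -8.3,2.11,0,-0.57, -8.45,2.15,0,-0.57, -8.5,2.17,0,-0.57, -8.5,2.17,0,-0.57]' 255 38
python3 - <<'E'
from st import *
go([.585,-.2035,.186],96.1)
a=imaging.read_camera("wrist"); b=imaging.read_camera("scene"); t=imaging.read_camera("top")
cv2.imwrite("pics/g9.png",np.hstack([cv2.resize(a,(400,300)),cv2.resize(b[60:270,100:380],(400,300),interpolation=2)])[...,::-1])
cv2.imwrite("pics/t9.png",cv2.resize(t[150:330,270:510],None,fx=3.2,fy=3.2,interpolation=2)[...,::-1])
E
```

```text
time: 13.33
eef_pos: [0.5849, -0.2014, 0.1857]
tcp_rot: [0.668, 0.744, 0.0, -0.0]
contact_force: [0.7, 0.0, -4.0]
opening: 0.135
t 13.3333 pos [ 0.5849 -0.2014  0.1857] xang 96.21 zax [-2.e-04  3.e-04 -1.e+00] F [ 0.72  0.01 -3.98] T [ 0.   -0.02  0.  ] open 0.135 q [-0.495  0.173  1.732  0.     1.237 -0.604]
rows to [0.585, -0.2035, 0.186] [-0.09 -0.01 -0.01] turn 0.02
```

View pics/g9.png

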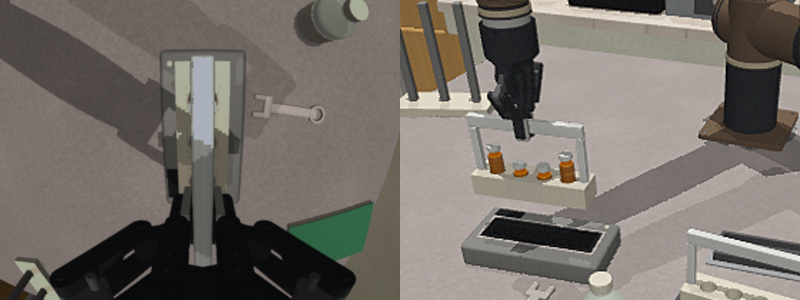

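View pics/t9.png

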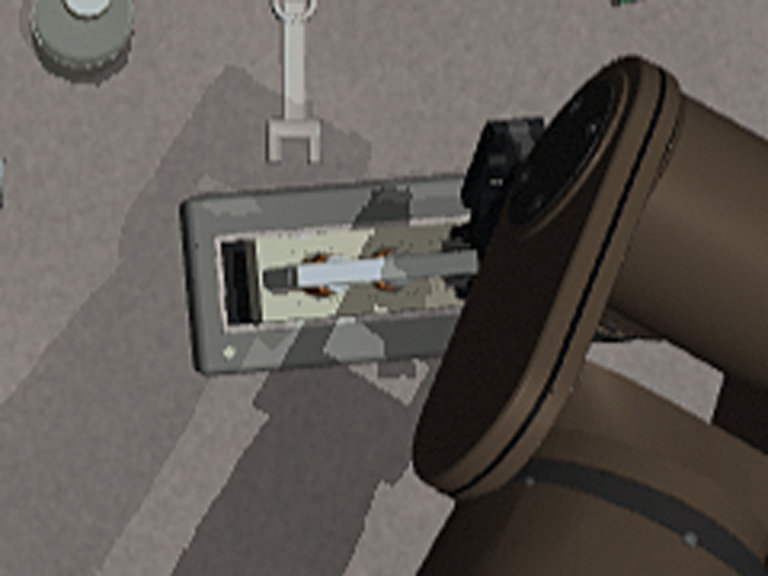

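The carrier hangs over the reader's window in all three views, level, with all four vials in. I'm overlaying the target pose on the scene and top images as a check.

Run:
```python
from st import *
th=np.radians(6.1); ax=np.array([np.cos(th),np.sin(th),0]); ay=np.array([-np.sin(th),np.cos(th),0])
o=np.array([.585,-.2035,.121]); out=[]
for cam,sl,f in [("scene",(slice(130,290),slice(130,270)),3.6),("top",(slice(190,290),slice(310,430)),3.6)]:
    ci=imaging.camera_info(cam); im=imaging.read_camera(cam); S=4
    big=cv2.resize(im,None,fx=S,fy=S,interpolation=1)
    def line(P,c):
        q=((proj(ci,P)+.5)*S).astype(int); cv2.polylines(big,[q.reshape(-1,1,2)],True,c,1)
    for z0 in (0,.036): line([o+i*.024*ax+j*.095*ay+[0,0,z0] for i,j in [(-1,-1),(1,-1),(1,1),(-1,1)]],(255,0,0))
    for z0 in (.11,.13): line([o+i*.006*ax+j*.093*ay+[0,0,z0] for i,j in [(-1,-1),(1,-1),(1,1),(-1,1)]],(0,255,0))
    y,x=sl; c=big[y.start*S:y.stop*S,x.start*S:x.stop*S]
    cv2.imwrite(f"pics/ov_{cam}.png",cv2.resize(c,None,fx=560/c.shape[0] if cam=="scene" else 1.4,fy=560/c.shape[0] if cam=="scene" else 1.4)[...,::-1])
```

```text
t 13.4833 pos [ 0.5848 -0.2009  0.1858] xang 96.24 zax [-2.e-04  3.e-04 -1.e+00] F [ 0.28 -0.22 -2.99] T [ 0.02 -0.01 -0.01] open 0.137 q [-0.495  0.173  1.733  0.     1.237 -0.604]
```

View pics/ov_scene.png

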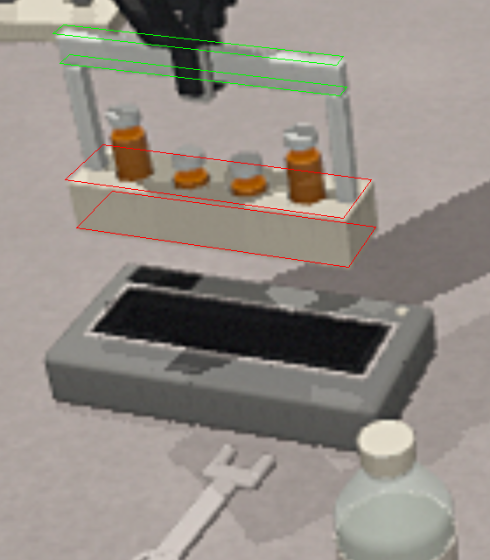

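View pics/ov_top.png

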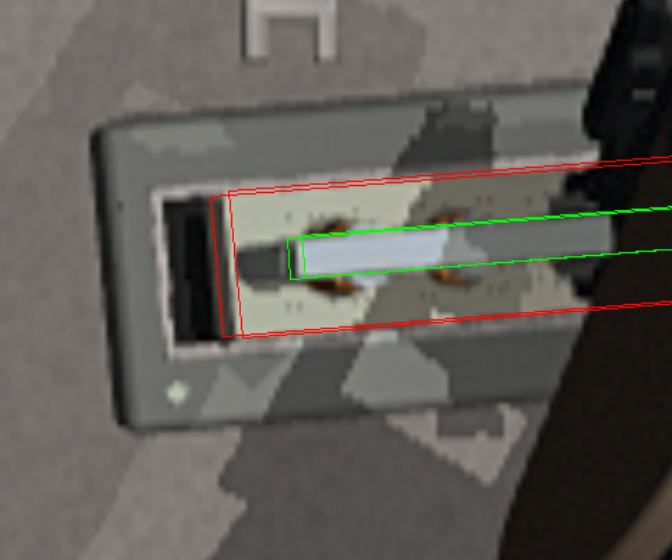

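The overlay matches the carrier in both cameras to a few millimetres. I'm holding briefly to settle, then handing in.

```bash
python3 -m creep '[0,0,0,0, 0,0,0,0, 0,0,0,0, 0,0,0,0, 0,0,0,0, 0,0,0,0]' 255 38; python3 -c "
from st import *
print(np.abs(s['dq']).max())
print(ctrl.sign_off())"
```

```text
time: 14.08
eef_pos: [0.5849, -0.2015, 0.1858]
tcp_rot: [0.668, 0.744, 0.0, -0.0]
contact_force: [-0.6, -0.6, -3.3]
opening: 0.131
t 14.0833 pos [ 0.5849 -0.2015  0.1858] xang 96.2 zax [ 0.  0. -1.] F [-0.61 -0.57 -3.3 ] T [-0.01 -0.03 -0.05] open 0.131 q [-0.496  0.173  1.732  0.     1.236 -0.604]
0.002726147011940546
the job is handed in; nothing more can be done
None
```

I gripped the loaded carrier by the middle of its bar at a 38 N setting and lifted it out of its bay. I carried it level to the reader and handed in at 14.1 s, still holding it over the window.

**Last checks:** the target pose (centred, lengthwise, underside 8 cm above the glass) drawn over the scene and top pictures matched the carrier to a few millimetres. All four vials were in their holes and the joints were still. The opening reading of about 0.13 (11–12 mm) fits the bar. The spare, bottle, beaker and wrench showed no visible change, though I did not measure them again.

**What disagreed:** my first close missed, and the fingers shut just above the bar without touching it. Both the scene and wrist pictures showed the fingertips about 37 mm higher than the reported TCP, so I reopened and went about 38 mm lower for the second grasp, which held. I took the final height from the cameras, not the reported TCP. The measured grip force on the bar was not available to check against the 38 N setting.

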